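# Push a queue of bottles home on a capping track and shut the gate behind it

### The arm

A 6-joint arm with a two-finger parallel gripper is mounted at the origin on a cart in front of the work surface, level with it; the furniture and walls round the work are solid. World frame = base frame: x ahead of the robot, y to its left, z up, the work surface at z = 0. Lengths are in m, angles in rad, forces in N, time in s.
With the tool pointing down it reaches from about 0.325 to 0.85 m from the base axis. Payload 4.4 kg.
Tool frame: the origin (TCP) lies at the very end of the fingers, on their centre line; the grasp point (between the pads) lies 19 mm behind it; z points along the fingers, y is the line along which they close (so a half turn about z gives the same grasp; the last joint's range is limited). The gripper opens to 94 mm and grips with 3 to 60 N. Pads are 16 mm wide; open, the fingers measure 119 mm over their backs; the gripper's body (75 mm by 177 mm) begins 78 mm behind the grasp point.
Start: joints at [1.113, 0.207, 1.542, -0, 1.393, -0.15], TCP at [0.174, 0.548, 0.205] pointing down, gripper open.
Joint ranges: [-2.73, 2.73], [-0.86, 2.22], [0.23, 2.46], [-1.11, 4.25], [0.08, 2.63], [-2.82, 2.82]. Speed limits (rad/s): [2.79, 2.79, 3.14, 3.14, 3.14, 3.14].

### API

Orientations are given as a unit quaternion [x, y, z, w].
In Python, from bench import arm gives the robot as it stands. Calls block until the motion is done:
- arm.reach(position, orientation): joint-space move of the TCP to a pose.
- arm.movel(position, v=0.15, frame=None, stop_force=None): straight line of the TCP; frame=None keeps the orientation; v is the mean speed in m/s. With stop_force (N) it stops when the force on the tool has changed by that much, and returns True; else False.
- arm.move_j(angles): joint-space move.
- arm.gripper_to(opening, force=None): finger opening in m; force is the grip in N (None keeps the last); returns when the fingers have stopped.
- arm.sleep(seconds).
- arm.solve_ik(position, orientation): joint angles nearest the present ones, or None.
- arm.camera(name): name is "side" or "top" or "wrist"; returns a dict with "color" (384x512x3 uint8, red, green, blue), "depth" (384x512 float32, m along the optical axis (not along the pixel's ray), 0 where there is no reading), "intrinsics" (3x3 intrinsics, pixels), "view" (4x4, takes a point from world to camera coordinates). Camera axes: x right, y down, z forward; pixel columns grow to the right and rows downward; lengths in m; the calibration is good to about 2 mm. A picture is of the moment at which its call begins.
A pose or a line that the arm cannot do raises arm.Unreachable and nothing moves.
- arm.job_done(): hands the job in; it is judged then, once.
Readings, each from a call of its own:
- arm.get_clock(): time.
- arm.get_qpos(): joint angles.
- arm.get_qvel(): joint speeds.
- arm.get_joint_efforts(): joint torques, N m.
- arm.get_eef_pos(): TCP position.
- arm.get_eef_rot(): TCP orientation.
- arm.get_contact_force(): force on the tool from outside, world axes, zero at the start.
- arm.get_moment(): the same for the moment, N m.
- arm.get_opening(): finger opening in m.
- arm.get_grip_force(): force on a finger pad.
Only numpy, scipy, OpenCV 4.12 (cv2) and the standard library are available. Lean on these libraries where they do the work, as an engineer would, in place of code of your own. Each camera call takes 0.05 s, during which the arm holds its last target. There are 200 camera calls.

### The job

Push the row of four small red-capped bottles along the metal track as one train, touching only the rearmost bottle with your fingers, until the front bottle is against the end stop and no gaps are left in the row. Then push the swing gate fully shut behind the row. Only push: do not grip, lift or tip anything, and leave the amber bottle, the small beaker and the stirring bar beside the track alone.

Things in the scene. Friction and masses are not known exactly. Their poses are not given: they have to be found in the camera images.
- track: Fixed aluminium track, 340 x 60 mm. Origin: centre of its underside, on the worktop. x runs along it towards the end stop, z up; +y is the gate-post side, nearer the robot. Deck (slippery grey liner) 6 mm above the worktop; side walls 44 mm apart inside, 4 mm thick, top edge 16 mm up. The end at x = -170 mm is open; the end stop is 60 mm wide, 56 mm high.
- stop_face (a point): Centre of the end stop's face that the front bottle must meet: in the track frame x = +150 mm, y = 0, 31 mm above the worktop.
- bottle_1: Round white plastic bottle with a red screw cap, about 40 mm in diameter and 77 mm tall, standing upright in the track; front bottle of the row (nearest the end stop). Pushed home, its origin is at about x = +130 mm in the track frame. Origin: centre of its underside. The body is straight-sided up to about 45 mm above its foot. Slides easily, 60 to 115 g; push it at about half its height.
- bottle_2: Round white plastic bottle with a red screw cap, about 40 mm in diameter and 77 mm tall, standing upright in the track; second in the row. Origin: centre of its underside. The body is straight-sided up to about 45 mm above its foot. Slides easily, 60 to 115 g; push it at about half its height.
- bottle_3: Round white plastic bottle with a red screw cap, about 40 mm in diameter and 77 mm tall, standing upright in the track; third in the row. Origin: centre of its underside. The body is straight-sided up to about 45 mm above its foot. Slides easily, 60 to 115 g; push it at about half its height.
- bottle_4: Round white plastic bottle with a red screw cap, about 40 mm in diameter and 77 mm tall, standing upright in the track; rearmost bottle of the row, the only one to be touched. With the whole row home its origin is at about x = +11.5 mm in the track frame; at the start the row stands 60 to 115 mm short of that. Origin: centre of its underside. The body is straight-sided up to about 45 mm above its foot. Slides easily, 60 to 115 g; push it at about half its height.
- gate (a joint): Angle of the swing gate. 0 = shut: arm straight across the track behind the row (along -y of the track, at a hard stop). Grows as it opens: at angle a the arm points along (-sin a, -cos a) in the track's x, y, so at 1.57 it points to the track's open end; at most 2.3. Starts at 1.75 to 2.15. Turns easily (under 1 N at its end) and stays where left; no latch, no spring.
- gate_pivot (a point): Axis of the gate's hinge, on a post beside the track: track frame x = -20 mm, y = +50 mm; 31 mm above the worktop, the arm's mid-height. Pin 47 mm high, hub radius 10 mm. The arm is a flat steel bar on edge, 8 mm thick, 23 to 39 mm above the worktop, centred on the line from the pivot to the peg.
- gate_peg (a point): Top centre of the upright black peg at the free end of the gate arm, 75 mm from the pivot axis. The peg is 12 mm in diameter and reaches from 23 to 57 mm above the worktop. With gate shut and row home the bar clears the rearmost bottle by about 7 mm.
- amber_bottle: Bystander: amber bottle with black cap, 62 mm in diameter, 121 mm tall, standing on the worktop on the far side of the track. Origin: centre of its underside.
- small_beaker: Bystander: small empty glass beaker, about 50 mm wide, 58 mm tall, standing on the near side of the track by the end stop. Origin: centre of its underside.
- stirring_bar: Bystander: white stirring bar, 40 mm long, 10 mm thick, lying on the worktop on the far side of the track near its open end. Origin: centre of its underside.
Mind the look-alikes: they are no part of the job. Leave any turquoise look-alike of the bottle_2 alone.

How it is judged:
On the way, in this order (a step that is already met when the one before it is completed fails the run):
1. with the gate still open, the row of four stands against the end stop without gaps (x of bottle_1 in the frame of track between 0.123 and 0.137 m and y of bottle_1 in the frame of track between -0.006 and 0.006 m and z of bottle_1 in the frame of track between 0.003 and 0.01 m and angle between each of bottle_1, bottle_2, bottle_3, bottle_4's own z axis and vertical below 0.08 rad and x of bottle_2 in the frame of track between 0.0835 and 0.0975 m and y of bottle_2 in the frame of track between -0.006 and 0.006 m and z of bottle_2 in the frame of track between 0.003 and 0.01 m and x of bottle_3 in the frame of track between 0.044 and 0.058 m and y of bottle_3 in the frame of track between -0.006 and 0.006 m and z of bottle_3 in the frame of track between 0.003 and 0.01 m and x of bottle_4 in the frame of track between 0.0045 and 0.0185 m and y of bottle_4 in the frame of track between -0.006 and 0.006 m and z of bottle_4 in the frame of track between 0.003 and 0.01 m and value of joint gate above 0.8 rad), for 0.2 s.
2. the gate is shut behind the row (x of bottle_1 in the frame of track between 0.123 and 0.137 m and y of bottle_1 in the frame of track between -0.006 and 0.006 m and z of bottle_1 in the frame of track between 0.003 and 0.01 m and angle between each of bottle_1, bottle_2, bottle_3, bottle_4's own z axis and vertical below 0.08 rad and x of bottle_2 in the frame of track between 0.0835 and 0.0975 m and y of bottle_2 in the frame of track between -0.006 and 0.006 m and z of bottle_2 in the frame of track between 0.003 and 0.01 m and x of bottle_3 in the frame of track between 0.044 and 0.058 m and y of bottle_3 in the frame of track between -0.006 and 0.006 m and z of bottle_3 in the frame of track between 0.003 and 0.01 m and x of bottle_4 in the frame of track between 0.0045 and 0.0185 m and y of bottle_4 in the frame of track between -0.006 and 0.006 m and z of bottle_4 in the frame of track between 0.003 and 0.01 m and value of joint gate below 0.08 rad), for 0.2 s.
At the end, for the whole second after the job is handed in: All four bottles stand upright (within 0.08 rad) and at rest on the track's deck, in order, each within 7 mm of its home place in a gapless row against the end stop, and the gate is shut (within 0.08 rad) (all of step 2 and linear speed of each of bottle_1, bottle_2, bottle_3, bottle_4 below 0.01 m/s); the robot touches nothing.
It fails at once if the robot touches one of the three bottles ahead of the rearmost (contact force between any of the fingers, the arm and bottle_1 above 0.5 N or contact force between any of the fingers, the arm and bottle_2 above 0.5 N or contact force between any of the fingers, the arm and bottle_3 above 0.5 N).
It fails at once if a bottle is lifted off the deck or the worktop (z of any of bottle_1, bottle_2, bottle_3, bottle_4 in the frame of track above 0.016 m).
It fails at once if a bottle tips over (angle between any of bottle_1, bottle_2, bottle_3, bottle_4's own z axis and vertical above 0.3 rad).
It fails at once if a bottle or the gate's peg is taken between the fingers ((horizontal distance between the grasp point and bottle_1 below 0.012 m and height (world z) of the grasp point below 0.09 m) or (horizontal distance between the grasp point and bottle_2 below 0.012 m and height (world z) of the grasp point below 0.09 m) or (horizontal distance between the grasp point and bottle_3 below 0.012 m and height (world z) of the grasp point below 0.09 m) or (horizontal distance between the grasp point and bottle_4 below 0.012 m and height (world z) of the grasp point below 0.09 m) or (horizontal distance between the grasp point and gate_peg below 0.005 m and height (world z) of the grasp point below 0.065 m)).
It fails at once if a bystander is moved by more than 15 mm (distance of any of amber_bottle, small_beaker, stirring_bar from where it was at the start of the episode above 0.015 m).
It also fails if it takes over 54 s, if anything falls off the work surface, if the arm or the gripper's body presses on something with over 40 N, if the wrist force passes 120 N, or if a joint passes its speed limit or range.

## Working session

There is one attempt and no reset: what is moved stays moved. The work goes in short steps, each a Python script; the robot and the scene stay as the last script left them, time stands still between calls to the robot, and variables do not carry over. Pictures are saved under pics/ and viewed, at most 10 in all, crops included, and the job is handed in when it is done.

```bash
mkdir -p pics; ls
python3 - <<'E'
from bench import arm
import cv2,numpy as np
for n in("top","side"):
    c=arm.camera(n); cv2.imwrite(f"pics/{n}0.png",c["color"][:,:,::-1]); np.savez(f"{n}0.npz",**c)
    print(n,c["intrinsics"].round(1).tolist(),np.linalg.inv(c["view"]).round(3).tolist())
print(arm.get_eef_rot(),arm.get_clock(),arm.get_opening())
E
```

```text
pics
top [[451.4, 0.0, 254.1], [0.0, 451.4, 194.5], [0.0, 0.0, 1.0]] [[-0.123, -0.966, 0.229, 0.317], [-0.992, 0.12, -0.027, 0.066], [-0.002, -0.231, -0.973, 1.063], [0.0, 0.0, 0.0, 1.0]]
side [[496.4, 0.0, 249.6], [0.0, 496.4, 189.4], [0.0, 0.0, 1.0]] [[0.921, -0.269, 0.283, 0.286], [-0.39, -0.599, 0.7, -0.638], [-0.018, -0.755, -0.656, 0.715], [0.0, 0.0, 0.0, 1.0]]
[ 1.52784105e-01  9.88259068e-01 -9.72718227e-04 -2.93362726e-04] 0.1 0.09412084710232199
```

View pics/top0.png

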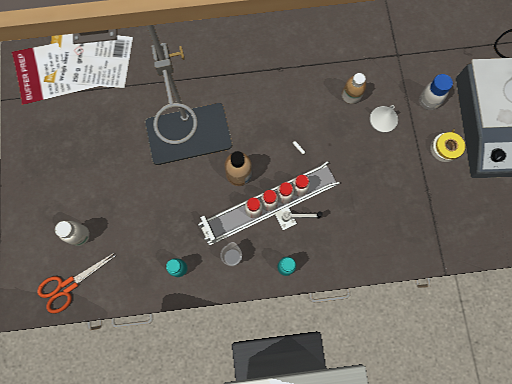

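View pics/side0.png

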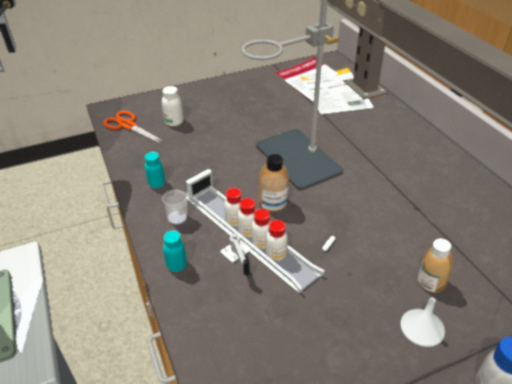

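Candidates in the top view: the red caps at (253,205), (269,197), (286,189) and (301,182) are the row, with bottle_1 on the left by the end stop at (207,230). The gate hinge is at (287,215) and its black peg at (320,215). The turquoise look-alikes at (176,267) and (287,265), the amber bottle (237,167), the beaker (231,254) and the stirring bar (298,147) stay untouched. Next I take measurements and a close crop.

```bash
cat > h.py <<'E'
import numpy as np,cv2
def ray(c,uv):
    T=np.linalg.inv(c["view"]);K=c["intrinsics"]
    d=T[:3,:3]@np.linalg.solve(K,[uv[0],uv[1],1.]); return T[:3,3],d
def onz(c,uv,z):
    o,d=ray(c,uv); return o+d*(z-o[2])/d[2]
def tri(ra,rb):
    A=np.c_[ra[1],-rb[1]]; s=np.linalg.lstsq(A,rb[0]-ra[0],rcond=None)[0]
    p,q=ra[0]+s[0]*ra[1],rb[0]+s[1]*rb[1]; return (p+q)/2,np.linalg.norm(p-q)
def proj(c,p):
    q=c["view"]@np.r_[p,1]; q=c["intrinsics"]@q[:3]; return q[:2]/q[2]
def reds(c,amin=20):
    h=cv2.cvtColor(c["color"],cv2.COLOR_RGB2HSV)
    m=(((h[...,0]<6)|(h[...,0]>174))&(h[...,1]>170)&(h[...,2]>90)).astype(np.uint8)
    n,l,s,ce=cv2.connectedComponentsWithStats(m)
    return [(ce[i],s[i]) for i in range(1,n) if s[i,4]>amin]
E
python3 - <<'E'
from h import *
t=dict(np.load("top0.npz"));s=dict(np.load("side0.npz"))
R={}
for n,c in(("top",t),("side",s)):
    R[n]=[(x.round(1).tolist(),st[4]) for x,st in reds(c)]
    print(n,R[n])
a=sorted([x for x,st in reds(t) if 240<x[0]<310 and 170<x[1]<215],key=lambda x:x[0])
b=sorted([x for x,st in reds(s) if 220<x[0]<290 and 180<x[1]<240],key=lambda x:x[0])
for p,q in zip(a,b):
    P,e=tri(ray(t,p),ray(s,q)); print(P.round(4),round(e,4),onz(t,p,.08).round(4))
cr=cv2.resize(t["color"][155:250,195:345,::-1],None,fx=5,fy=5,interpolation=cv2.INTER_CUBIC);cv2.imwrite("pics/topc.png",cr)
E
```

```text
top [([28.1, 75.1], np.int32(801)), ([301.5, 180.6], np.int32(119)), ([285.5, 188.3], np.int32(123)), ([269.3, 195.8], np.int32(125)), ([253.1, 203.5], np.int32(118))]
side [([298.7, 71.3], np.int32(75)), ([248.1, 206.1], np.int32(555)), ([276.8, 227.7], np.int32(208))]
[0.5476 0.041  0.0343] 0.0192 [0.5281 0.0437 0.08  ]
[ 0.5797 -0.0039 -0.0029] 0.0396 [0.541  0.0056 0.08  ]
```

View pics/topc.png

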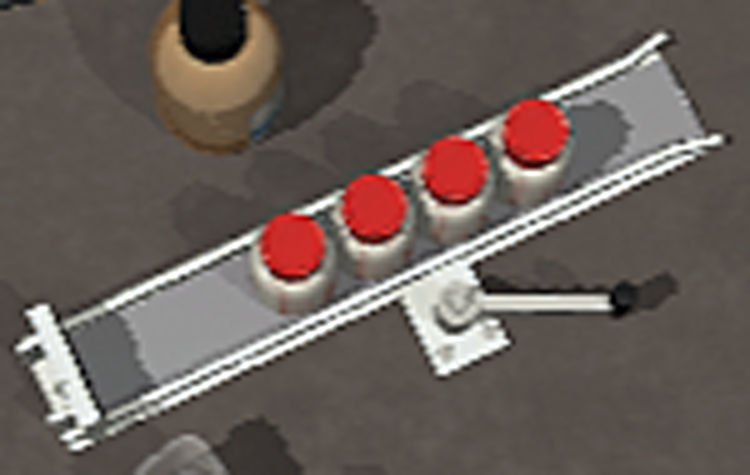

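The crop shows the track with four red caps, bottle_1 at crop (292,245) and bottle_4 at (535,130). The stop face foot runs from about (65,330) to (100,410). The hinge is at (460,300), and the gate arm runs right to the black peg at (625,297). I now compute a coarse track frame and take two wrist views.

```bash
cat >> h.py <<'E'
from scipy.spatial.transform import Rotation as Rn
def quat(yaw,flip=0): # tool y along track y (yaw of track x), tool z down
    xt=np.array([np.cos(yaw),np.sin(yaw),0]); yt=np.array([-xt[1],xt[0],0])
    if flip: yt=-yt
    return Rn.from_matrix(np.c_[np.cross(yt,[0,0,-1]),yt,[0,0,-1]]).as_quat()
E
python3 - <<'E'
from h import *
from bench import arm
t=dict(np.load("top0.npz"))
f=lambda x,y,z:onz(t,(x/5+195-.4,y/5+155-.4),z)
caps=[onz(t,x,.08) for x,_ in reds(t) if x[0]>100]
caps=sorted(caps,key=lambda p:-p[1]); caps=np.array(caps); d=caps[0]-caps[3]; print(caps.round(4), np.linalg.norm(d[:2])/3)
yaw=np.arctan2(d[1],d[0]); print("yaw caps",yaw)
for a,b in(((75,320),(590,80)),((105,430),(700,145))):
    p,q=f(*a,.016),f(*b,.016); e=p-q; print("wall",p.round(3),q.round(3),np.arctan2(e[1],e[0]))
pv=f(462,300,.047); pg=f(627,294,.057); print("pivot",pv,"peg",pg,np.linalg.norm((pg-pv)[:2]))
ctr=(caps[1]+caps[2])/2; 
for fl in(0,1):
    print(fl,arm.solve_ik([ctr[0],ctr[1],.3],quat(yaw,fl)))
E
```

```text
[[ 0.5281  0.0437  0.08  ]
 [ 0.541   0.0056  0.08  ]
 [ 0.5538 -0.0327  0.08  ]
 [ 0.5669 -0.0708  0.08  ]] 0.040308408329390685
yaw caps 1.89762331381321
wall [0.518 0.148 0.016] [ 0.605 -0.11   0.016] 1.8928774963754063
wall [0.465 0.14  0.016] [ 0.566 -0.157  0.016] 1.8987359781825814
pivot [ 0.49983615 -0.03074445  0.047     ] peg [ 0.49153388 -0.10437716  0.057     ] 0.07409927615135029
0 [-1.82758355e-01  9.04983915e-02  1.48010389e+00 -4.44089210e-16
  1.57099037e+00  2.63200731e+00]
1 [-1.82758355e-01  9.04983915e-02  1.48010389e+00 -4.44089210e-16
  1.57099037e+00 -5.09585342e-01]
```

Run:
```python
from h import *
from bench import arm
yaw=1.896; u=np.array([np.cos(yaw),np.sin(yaw),0])
ims=[]
for i,s in enumerate((-.03,.06)):
    arm.reach((np.array([.545,-.012,.33])+s*u).tolist(),quat(yaw,1)); arm.sleep(.2)
    c=arm.camera("wrist"); np.savez(f"w{i}.npz",**c); ims.append(c["color"][:,:,::-1])
    print(np.linalg.inv(c["view"]).round(3).tolist(),[(x.round(1).tolist(),st[4]) for x,st in reds(c,80)])
print(c["intrinsics"].round(1).tolist(),arm.get_clock(),arm.get_qpos(),arm.get_eef_pos())
cv2.imwrite("pics/w0.png",ims[0]);cv2.imwrite("pics/w1.png",ims[1])
```

```text
[[0.947, 0.311, 0.082, 0.531], [0.322, -0.914, -0.246, 0.032], [-0.001, 0.259, -0.966, 0.507], [0.0, 0.0, 0.0, 1.0]] [([256.6, 106.6], np.int32(297)), ([256.6, 134.9], np.int32(282)), ([256.5, 161.8], np.int32(275)), ([256.4, 187.0], np.int32(271))]
[[0.948, 0.309, 0.082, 0.503], [0.319, -0.915, -0.247, 0.116], [-0.001, 0.26, -0.966, 0.507], [0.0, 0.0, 0.0, 1.0]] [([256.6, 166.5], np.int32(277)), ([256.6, 191.7], np.int32(270)), ([256.5, 215.7], np.int32(265)), ([256.7, 238.4], np.int32(254))]
[[282.6, 0.0, 256.0], [0.0, 282.6, 191.3], [0.0, 0.0, 1.0]] 3.575 [-8.06391184e-02  3.70764510e-02  1.47720552e+00 -2.44169190e-04
  1.62755476e+00 -4.04261202e-01] [0.52614419 0.04387742 0.3298221 ]
```

View pics/w0.png

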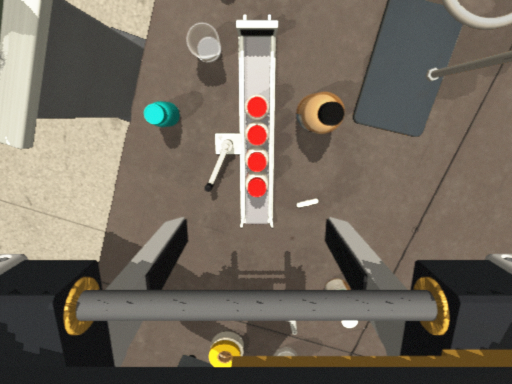

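View pics/w1.png

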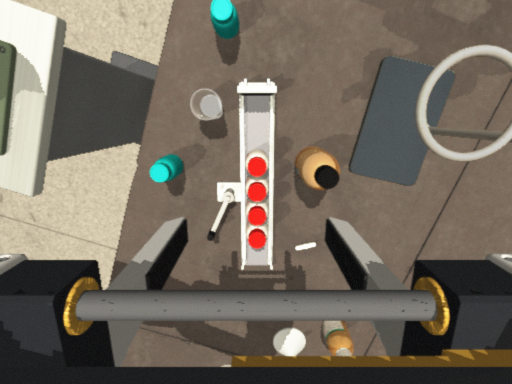

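Both wrist views show the row upright in the image, with caps at u≈256 (bottle_4 at (256,187) and (257,238)). The peg is at (209,187) and (211,235), the pivot at (229,145) and (230,194), and the stop at (258,25) and (257,88). The amber bottle is on the far side and well clear.

Run:
```python
from h import *
t=dict(np.load("top0.npz"))
w=[dict(np.load(f"w{i}.npz")) for i in(0,1)]
R=[sorted([x for x,_ in reds(c,80)],key=lambda x:x[1]) for c in w]
tt=sorted([x for x,_ in reds(t) if x[0]>100],key=lambda x:x[0])
C=[]
for a,b,k in zip(*R,tt):
    P,e=tri(ray(w[0],a),ray(w[1],b)); Q,e2=tri(ray(t,k),ray(w[0],a)); C.append(Q); print("cap",P.round(4),round(e,4),"top+w0",Q.round(4),round(e2,4), onz(w[0],a,.08)[:2].round(4))
# peg: dark blob
def peg(c,box):
    x0,y0,x1,y1=box; g=c["color"][y0:y1,x0:x1].max(2); m=(g<35).astype(np.uint8)
    n,l,s,ce=cv2.connectedComponentsWithStats(m); i=1+np.argmax(s[1:,4]); print(s[i]); return ce[i]+[x0,y0]
p0=peg(w[0],(195,175,222,200));p1=peg(w[1],(195,225,222,248));pt=peg(t,(308,205,330,224))
print(p0,p1,pt)
for a,b in((ray(w[0],p0),ray(w[1],p1)),(ray(t,pt),ray(w[0],p0)),(ray(t,pt),ray(w[1],p1))): print("peg",*tri(a,b))
Pv,e=tri(ray(w[0],(229,145)),ray(t,(287,214.6))); print("pivot",Pv,e,onz(w[0],(229,145),.047),onz(t,(287,214.6),.047))
V=[cv2.resize(w[0]["color"][y:y+100,x:x+130,::-1],None,fx=6,fy=6,interpolation=cv2.INTER_CUBIC) for x,y in((195,120),)]
cv2.imwrite("pics/w0c.png",V[0])
# wall columns: bright edges in w0 rows 60..90 & 200..215
for r in (60,75,90,205,212):
    row=cv2.cvtColor(w[0]["color"],cv2.COLOR_RGB2GRAY)[r,230:285]; print(r,row.tolist())
col=cv2.cvtColor(w[0]["color"],cv2.COLOR_RGB2GRAY)[10:50,257]; print(col.tolist())
```

```text
cap [0.5273 0.044  0.0777] 0.0001 top+w0 [0.5273 0.0438 0.0836] 0.0 [0.5273 0.0439]
cap [0.5402 0.0055 0.0763] 0.0 top+w0 [0.5401 0.006  0.0841] 0.0001 [0.5401 0.0058]
cap [ 0.5533 -0.0335  0.0735] 0.0 top+w0 [ 0.5529 -0.0321  0.0838] 0.0003 [ 0.553  -0.0325]
cap [ 0.5664 -0.0716  0.073 ] 0.0002 top+w0 [ 0.5658 -0.0698  0.0831] 0.0013 [ 0.5657 -0.07  ]
[13  9  5  5 13]
[14  7  6  5 18]
[ 9  7  5  6 19]
[210.23076923 185.53846154] [211.61111111 233.55555556] [318.78947368 214.21052632]
peg [ 0.49279057 -0.10314808  0.03829221] 0.0015268594383736564
peg [ 0.49351741 -0.10444167  0.0349935 ] 0.0012895602545456046
peg [ 0.4926754  -0.10412879  0.03783574] 0.0015165052181285099
pivot [ 0.50302076 -0.03045004  0.02756392] 0.0043170597334806484 [ 0.50390277 -0.02584553  0.047     ] [ 0.49983615 -0.03074445  0.047     ]
60 [112, 114, 114, 116, 110, 114, 112, 114, 160, 241, 252, 253, 253, 240, 201, 206, 210, 220, 227, 226, 227, 227, 226, 225, 227, 227, 225, 225, 227, 226, 226, 227, 226, 226, 226, 227, 226, 228, 225, 221, 230, 250, 253, 253, 247, 188, 110, 100, 109, 112, 117, 110, 111, 112, 11
[... 596 characters left out ...]
14, 121, 188, 246, 253, 253, 238, 171, 183, 189, 197, 207, 204, 180, 149, 134, 132, 133, 132, 131, 133, 133, 130, 131, 146, 152, 177, 204, 209, 216, 232, 248, 247, 240, 221, 113, 92, 102, 105, 106, 103, 103, 104, 103, 100, 105, 104]
212 [112, 108, 111, 108, 110, 114, 110, 114, 111, 114, 169, 243, 253, 253, 238, 173, 183, 194, 205, 205, 208, 204, 203, 205, 204, 205, 205, 205, 205, 206, 207, 203, 205, 205, 204, 205, 207, 216, 235, 250, 250, 245, 215, 118, 94, 99, 108, 111, 109, 111, 108, 109, 108, 110, 112]
[110, 107, 110, 109, 111, 106, 98, 99, 101, 119, 207, 253, 254, 254, 254, 254, 253, 235, 122, 62, 25, 15, 14, 9, 18, 44, 92, 129, 141, 141, 139, 140, 142, 140, 139, 140, 138, 140, 140, 137]
```

View pics/w0c.png

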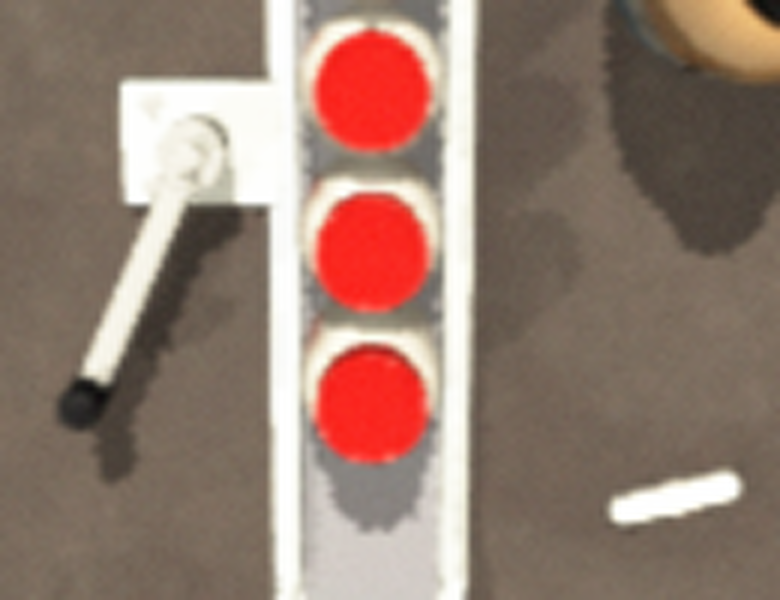

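```bash
cat >> h.py <<'E'
def track():
    w=[dict(np.load(f"w{i}.npz")) for i in(0,1)]
    mid=[]
    for r in (60,75,90,205,212):
        g=cv2.cvtColor(w[0]["color"],cv2.COLOR_RGB2GRAY)[r,225:290]; k=np.where(g>228)[0]+225
        mid.append([onz(w[0],(k[0]-.4,r),.016),onz(w[0],(k[-1]+.4,r),.016)])
    mid=np.array(mid); m=mid.mean(1); d=m[0]-m[-1]; yaw=np.arctan2(d[1],d[0])
    return mid,m,yaw,onz(w[0],(256.7,36.),.006),w
def T(p,o,yaw): return Rn.from_euler('z',-yaw).apply(np.asarray(p)-o)
E
python3 - <<'E'
from h import *
mid,m,yaw,f,w=track()
t=dict(np.load("top0.npz"))
print("wall widths",np.linalg.norm(mid[:,0]-mid[:,1],axis=1).round(4),"yaw",yaw)
u=np.array([np.cos(yaw),np.sin(yaw),0]); v=np.array([-u[1],u[0],0])
c=m.mean(0); o=c+u*((f-c)@u-.150); o[2]=0
print("origin",o, "wall mids y",[round(float((x-o)@v),4) for x in m])
tt=sorted([x for x,_ in reds(t) if x[0]>100],key=lambda x:x[0])
for x in sorted([x for x,_ in reds(w[0],80)],key=lambda x:x[1]): print("cap",T(onz(w[0],x,.082),o,yaw).round(4))
for x in tt: print("captop",T(onz(t,x,.082),o,yaw).round(4))
print("stopfoot from top",T(onz(t,(195+82/5,155+372/5),.006),o,yaw))
for n,a,b,z in(("pivot",(227.3,144.6),(286.8,214.4),.047),("peg",(208.3,186.8),(319.4,213.6),.057)):
    print(n,T(onz(w[0],a,z),o,yaw).round(4),T(onz(t,b,z),o,yaw).round(4),tri(ray(w[0],a),ray(t,b)))
E
```

```text
wall widths [0.0573 0.058  0.0571 0.0562 0.0566] yaw 1.8953089186942078
origin [0.53938708 0.00618648 0.        ] wall mids y [-0.0001, -0.0002, 0.0005, -0.0001, -0.0001]
cap [ 0.0395 -0.0005  0.082 ]
cap [-0.0005 -0.0006  0.082 ]
cap [-0.0407 -0.0006  0.082 ]
cap [-0.0801 -0.0007  0.082 ]
captop [ 0.0394 -0.0009  0.082 ]
captop [-0.0008 -0.0009  0.082 ]
captop [-0.0411 -0.0009  0.082 ]
captop [-0.0813 -0.0011  0.082 ]
stopfoot from top [ 0.14840366 -0.00211718  0.006     ]
pivot [-0.0184  0.0466  0.047 ] [-0.0222  0.0486  0.047 ] (array([ 0.50101112, -0.02882754,  0.04169992]), np.float64(0.004079659209564408))
peg [-0.0863  0.0784  0.057 ] [-0.0881  0.0804  0.057 ] (array([ 0.49224993, -0.10358427,  0.04918279]), np.float64(0.0015049441948459528))
```

```bash
cat >> h.py <<'E'
YAW=1.8953; O=np.array([.5394,.0062,0])
def W(x,y,z): return (O+Rn.from_euler('z',YAW).apply([x,y,z])).tolist()
def tp(arm): return T(arm.get_eef_pos(),O,YAW).round(4)
E
python3 - <<'E'
from h import *
from bench import arm
arm.gripper_to(0.0,5)
print("open",arm.get_opening())
arm.reach(W(-.14,0,.15),quat(YAW,1))
arm.movel(W(-.14,0,.036),v=.1)
F0=np.array(arm.get_contact_force()); print(tp(arm),F0.round(2))
hit=arm.movel(W(-.004,0,.036),v=.04,stop_force=5)
print(hit,tp(arm),(np.array(arm.get_contact_force())-F0).round(2),arm.get_clock())
c=arm.camera("top");np.savez("top1.npz",**c)
for x,_ in reds(c): print(x.round(1),T(onz(c,x,.082),O,YAW).round(4))
E
```

```text
open 0.0005878693291374299
[-0.1405 -0.0007  0.0369] [0.89 0.44 0.02]
True [-0.0177 -0.0002  0.0361] [-0.72 -1.88  0.81] 9.9583
[28.1 75.1] [ 0.3873 -0.5157  0.082 ]
[232.1 212.5] [ 0.09   -0.0027  0.082 ]
[216.7 221.9] [0.1296 0.0017 0.082 ]
```

Run:
```python
from h import *
from bench import arm
arm.movel(W(-.06,0,.036),v=.04)
arm.movel(W(-.11,0,.036),v=.1)
arm.movel(W(-.11,0,.16),v=.2)
arm.reach(W(-.13,.16,.16),quat(YAW,1)); arm.sleep(.1)
c=arm.camera("top");np.savez("top2.npz",**c)
for x,s in reds(c): print(x.round(1),s[4],T(onz(c,x,.082),O,YAW).round(4))
print(arm.get_clock(),tp(arm),arm.get_qpos().round(2))
cv2.imwrite("pics/top2.png",cv2.resize(c["color"][155:275,185:345,::-1],None,fx=5,fy=5))
```

```text
[28.1 75.1] 802 [ 0.3873 -0.5156  0.082 ]
[264.5 198.1] 126 [ 0.0113 -0.0009  0.082 ]
[248.5 205.3] 122 [ 0.0503 -0.0015  0.082 ]
[232.2 212.4] 125 [ 0.0899 -0.0027  0.082 ]
[216.7 221.8] 123 [0.1293 0.0016 0.082 ]
13.4667 [-0.1302  0.1586  0.16  ] [-0.56  0.01  1.86  0.    1.27 -0.89]
```

View pics/top2.png

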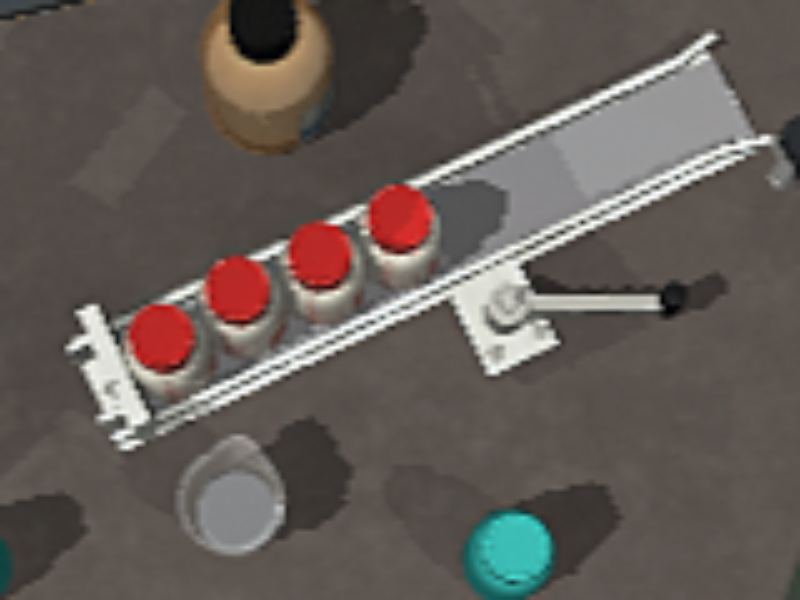

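The row is home: cap x values are 0.129, 0.090, 0.050 and 0.011, with y within 3 mm. In the crop the gate is still open, with the peg at (672,300). The turquoise look-alike at (510,550) stands away from the gate's swing path, and I check that distance in the script before swinging the gate.

Run:
```python
from h import *
from bench import arm
c=dict(np.load("top2.npz"))
print("turq",T(onz(c,(287,265),.07),O,YAW).round(3))
pv=np.array([-.020,.050]); r=.05; q=quat(YAW,1)
def P(a,clr,z=.029):
    n=np.array([-np.cos(a),np.sin(a)]); h=.008*abs(n[0])+.0125*abs(n[1])
    p=pv+r*np.array([-np.sin(a),-np.cos(a)])+(.004+h+clr)*n
    return W(p[0],p[1],z)
tq=T(onz(c,(287,265),.07),O,YAW)[:2]; s=T(P(1.98,.012),O,YAW)[:2]; print("start",s,"dist",np.linalg.norm(tq-s))
assert np.linalg.norm(tq-s)>.045
arm.reach(P(1.98,.012,.15),q); arm.movel(P(1.98,.012),v=.12)
print(tp(arm))
hit=False
for a in np.r_[np.arange(1.95,.2,-.2),.12,0,-.12]:
    hit=arm.movel(P(a,0),v=.06,stop_force=6 if a>.2 else 4)
    print(round(a,2),hit,tp(arm),arm.get_contact_force().round(1))
    if hit: break
print(arm.get_clock())
```

```text
turq [0.031 0.152 0.07 ]
start [-0.05367651  0.09801434] dist 0.10066341529423461
[-0.0543  0.0974  0.0297]
1.95 False [-0.0601  0.0849  0.0294] [-0.1 -0.8  0. ]
1.75 False [-0.0665  0.0758  0.029 ] [ 0.5 -0.1 -0.2]
1.55 False [-0.0708  0.0649  0.0291] [-0.1  0.7  0.1]
1.35 False [-0.073   0.0559  0.0291] [-0.7  0.5  0.5]
1.15 False [-0.0735  0.0458  0.0292] [-1.  -0.4  0.1]
0.95 False [-0.0717  0.0354  0.0291] [-0.2  0.6  0.2]
0.75 False [-0.0674  0.0252  0.0291] [-0.2 -0.5  0.8]
0.55 False [-0.0606  0.0158  0.0291] [-0.9  0.3  0.3]
0.35 False [-0.0516  0.008   0.0291] [0.5 0.3 0. ]
0.12 False [-0.0388  0.0016  0.029 ] [-0.6 -0.4  0.3]
0.0 True [-0.0344  0.0004  0.0291] [-0.3 -1.9  1.7]
18.7333
```

Run:
```python
from h import *
from bench import arm
p=tp(arm); hit=arm.movel(W(-.024,0,.029),v=.02,stop_force=8)
print(hit,tp(arm),arm.get_contact_force().round(1))
arm.movel(W(-.08,0,.029),v=.05); arm.movel(W(-.10,0,.16),v=.15); arm.reach(W(-.15,.16,.2),quat(YAW,1)); arm.sleep(.2)
c=arm.camera("top");np.savez("top3.npz",**c)
for x,s in reds(c): print(x.round(1),T(onz(c,x,.082),O,YAW).round(4))
print(arm.get_clock())
im=cv2.resize(c["color"][155:275,185:345,::-1],None,fx=5,fy=5)
cv2.imwrite("pics/top3.png",im)
s=arm.camera("side");np.savez("side3.npz",**s)
```

```text
True [-0.0344  0.0004  0.029 ] [ 1.4 -1.3  1. ]
[28.1 75.1] [ 0.3872 -0.5157  0.082 ]
[264.5 198.1] [ 0.0113 -0.0009  0.082 ]
[248.5 205.3] [ 0.0503 -0.0015  0.082 ]
[232.2 212.5] [ 0.0899 -0.0026  0.082 ]
[216.7 221.8] [0.1293 0.0016 0.082 ]
22.075
```

View pics/top3.png

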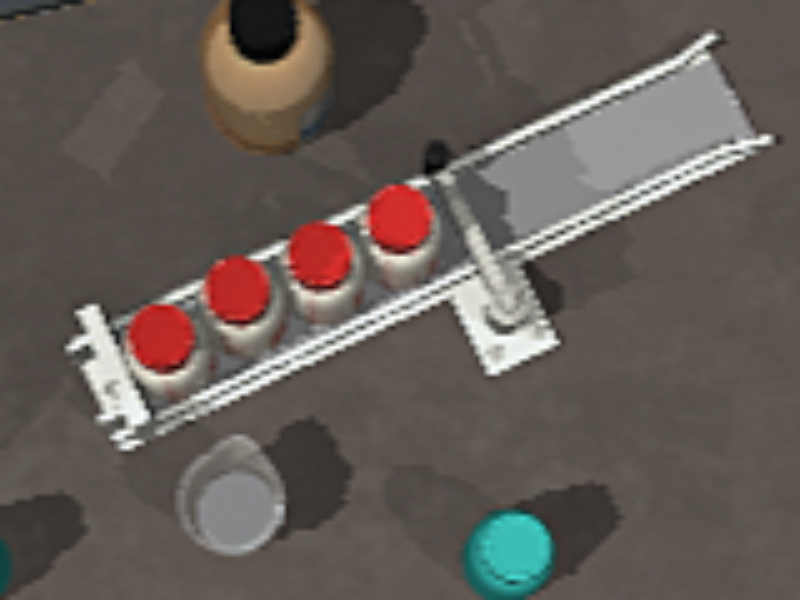

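The gate now lies across the track with its peg at crop (436,155), and the row is unmoved. A second push of 8 N gave no motion, so the gate is on its hard stop. I check the angle numerically before handing in.

Run:
```python
from h import *
c=dict(np.load("top3.npz"));b=dict(np.load("top2.npz"))
def peg(c,x0,y0,x1,y1):
    m=(c["color"][y0:y1,x0:x1].max(2)<40).astype(np.uint8); n,l,s,ce=cv2.connectedComponentsWithStats(m); i=1+np.argmax(s[1:,4]); return ce[i]+[x0,y0]
p1=T(onz(c,peg(c,266,178,278,196),.05),O,YAW); p0=T(onz(b,peg(b,308,205,330,224),.05),O,YAW)
for pv in((-.02,.05),(-.0215,.049)):
    for p in(p0,p1): print(p.round(4),"r",np.hypot(*(p[:2]-pv)).round(4),"a",np.arctan2(-(p[0]-pv[0]),-(p[1]-pv[1])).round(3))
```

```text
[-0.0876  0.081   0.05  ] r 0.0744 a 2.001
[-0.0199 -0.0255  0.05  ] r 0.0755 a -0.001
[-0.0876  0.081   0.05  ] r 0.0735 a 2.022
[-0.0199 -0.0255  0.05  ] r 0.0745 a -0.021
```

The gate angle measures about 0, so it is shut and I hand the job in.

```bash
python3 -c "
from bench import arm
print(arm.job_done(),arm.get_clock())"
```

```text
the job is handed in; nothing more can be done
the job is handed in; nothing more can be done
```

The job is handed in; no verdict came back. By camera, the four bottles stand in a gapless row against the end stop (each within about 1 mm of home along the track), the gate is shut at about 0 rad, and the arm is clear; the clock read about 22 s of the 54 s at the last check.

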